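Uncover the catch pan and slide it under the slicer

ROBOT

A 6-joint arm with a two-finger parallel gripper is mounted at the origin on the work surface. World frame = base frame: x ahead of the robot, y to its left, z up, the work surface at z = 0. Lengths are in m, angles in rad, forces in N, time in s.
With the tool pointing down it reaches from about 0.4 to 0.825 m from the base axis. Payload 7 kg.
Tool frame: the origin (TCP) lies at the very end of the fingers, on their centre line; the grasp point (between the pads) lies 19 mm behind it (arm.grasp_offset is the distance from the TCP to the grasp point, in m); z points along the fingers, y is the line along which they close (so a half turn about z gives the same grasp; the last joint's range is limited). The gripper opens to 88 mm and grips with 3 to 60 N. Pads are 19 mm wide; open, the fingers measure 130 mm over their backs; the gripper's body (78 mm by 193 mm) begins 47 mm behind the grasp point.
Start: joints at [-0.997, 0.359, 0.012, 0, -1.224, -0.288], TCP at [0.19, -0.648, 0.227] pointing down, gripper open.
Joint ranges: [-3.07, 3.07], [-1.43, 2.12], [-1.02, 1.25], [-3.03, 1.67], [-3.05, -0], [-3.03, 3.03]. Speed limits (rad/s): [2.39, 2.39, 3.01, 3.14, 3.14, 3.14].

INTERFACE

Orientations are given as [roll, pitch, yaw] about the fixed x, y, z axes, in that order (R = Rz(yaw) Ry(pitch) Rx(roll)).
In Python, from station import get_state, cams, arm, nets gives the robot as it stands.
- The arm moves only by the shell command python3 -m creep 'ROWS' [FORCE]. ROWS is a JSON object of lists of equal length, an entry for each row: "translation": the shift along the world's x, y, z in mm, a list of three; "spin": the turn about the world's z in rad; "gripper": the opening, from 0 (shut) to 1 (fully open). In form: {"translation": [[dx, dy, dz], ...], "spin": [spin, ...], "gripper": [gripper, ...]}. A call has 1 to 8 rows; each row shifts and turns the commanded pose from where the row before left it; what a row does not reach is not made up. A row lasts 1/10 s, in which the tool goes at most 50 mm and 8.59 degrees, less where a joint would pass 70% of its speed; a pose out of reach is approached as far as the arm can. A call is refused whole if a number of a shift passes 50 or a number of a turn 0.15, either way. A call with a gripper value outside its range is refused whole. The fingers move at their own pace and stop on an object; FORCE is the grip in N (left out, the last holds). Time passes only in rows, so rows that do not move let the fingers close. It gives the time, the measured TCP pose, the force, the opening and the grip force at its end, in the units of the state.
- get_state(): the state, without advancing time (a new reading comes with each control period).
- cams.grab_frame(name): name is "side" or "top"; returns a dict with "img" (480x640x3 uint8, red, green, blue), "mtx" (3x3 intrinsics, pixels), "R" (3x3) and "t" (3): a world point X has camera coordinates R X + t. Camera axes: x right, y down, z forward; pixel columns grow to the right and rows downward; lengths in m; the calibration is good to about 2 mm. A picture is of the moment at which its call begins. There is no depth.
- arm.job_done(): hands the job in; it is judged then, once.
Trained networks look in the newest picture that a camera, given by its name, has taken for a name from the list of things; names that differ only in an ending like _2 or _b are one class to them, and where a whole thing is asked for, a point or a joint stands for the part that bears it (a point fixed in the world has none). Each returns a list of dicts, best first, with "confidence" (0 to 1); they miss things now and then, are a little off and sometimes report something else, mostly with a low value. They report only what shows in the picture. A call takes as long as a camera call. They do not tell look-alikes from the thing itself.
- nets.search_frame(camera, label): "centre" ([x, y, z] in m, in world coordinates, good to about 4 mm: the middle of the surface that is visible of it).
- nets.pinpoint(camera, label): "centre" ([x, y, z] in m, in world coordinates, good to about 4 mm: a listed point, or the origin of a listed thing).
The state is a dict: "t": time; "q": joint angles; "qd": joint speeds; "joint_efforts": joint torques, N m; "eef_pos": TCP position; "ee_rot": TCP orientation; "force": force on the tool from outside, world axes, zero at the start; "moment": the same for the moment, N m; "width": finger opening in m; "gripper_force": force on a finger pad.
Only numpy, scipy, OpenCV 4.12 (cv2) and the standard library are available. Lean on these libraries where they do the work, as an engineer would, in place of code of your own. Each camera call takes 0.05 s, during which the arm holds its last target. There are 200 camera calls.

TASK

Get the slicer ready to use: lift the lid off the steel catch pan and set it down gently, right way up and flat, on the wooden cutting board. Then slide the open pan along the worktop, without lifting it off, between the green guide rails under the slicer, all the way in against the red stop bar, with its handle sticking out towards you. Do not disturb the courgette, the grater, the mixing bowl or the ramekin.

Things in the scene. Friction and masses are not known exactly. Their poses are not given: they have to be found in the camera images.
- pan: Loose open-topped steel catch pan, 120 (x) x 100 (y) x 60 high, walls and floor 4 thick, rim lip 4 wide outside the top edge. Origin: centre of the pan's underside (handle not counted), z up. Its handle sticks out of the -x end. Starts on the worktop with the lid on, handle roughly towards the robot. 0.3 to 0.65 kg.
- handle (a point): Middle of the pan's straight black handle bar, 20 wide (y) x 14 thick (z), which runs along the pan's x from x = -60 (the end wall) to -140 mm. This point is at x = -100, y = 0, 45 mm above the pan's underside.
- lid: Loose aluminium pan lid, plate 128 (x) x 108 (y) x 4 thick. Origin: centre of the plate's underside, z up. Below it a 102 x 82 x 8 deep boss sits in the pan with 5 mm play, so on a flat surface the origin is 8 mm up; on the pan it is 60 mm above the pan's underside. 0.14 kg.
- knob (a point): Middle of the black block knob on top of the lid: 40 long (lid x) x 20 wide (lid y) x 30 high, from 4 to 34 mm above the lid's origin; this point is 19 mm above it. Lid on, the knob (top 94 mm high) does not fit under the slicer.
- slicer: Fixed mandoline slicer: a white and steel deck 120 (x) x 380 (y) on legs at y = +/-165, over an open bay; mouth at its -x side, to the robot. Origin: on the worktop, mid bay. Deck spans x -55 to +65; underside 86 high at y = 0, 79 at y = -50, 93 at y = +50; top 18 higher; a green pusher on its +y end reaches 165 high. Red stop bar, 22 high, near face at x = +48.
- mouth (a point): Middle of the bay's mouth, on the worktop at slicer x = -65 mm, y = 0: here the two green guide rails (15 mm high, along slicer x) are about 145 mm apart; they narrow to 116 mm (y = +/-58) at x = -38 and stay so up to the stop bar.
- home (a point): Where the pan's origin lies when the pan is fully in against the stop bar: on the worktop under the deck, 12 mm towards -x from the slicer's origin, axes as the slicer's. The pan's near end then stands 17 mm out from under the deck, and the handle wholly outside.
- board: Fixed wooden cutting board, 300 (x) x 200 (y) x 18 mm thick, flat on the worktop to the left or right of the pan. Origin: centre of its underside. The courgette lies across its -x end (x about -120 to -60 mm); its +x half is free.
- courgette: Slightly bent dark green courgette, 165 long, 42 thick, lying across the board along the board's y. Bystander. Origin: under its middle, on the board's top.
- grater: Steel four-sided box grater with black top and handle, 92 x 72 x 212 high, standing on the worktop. Bystander. Origin: centre of its underside.
- mixing_bowl: Large white mixing bowl, 220 across, 120 high, on the other side of the pan from the board. Bystander. Origin: centre of its underside.
- ramekin: Small white ceramic cup, 80 across, 45 high, on the worktop just beyond the board's +x end. Bystander. Origin: centre of its underside.
Not all that is in view belongs to the job. What is shaped like the pan but orange is not meant.

How it is judged:
By the outcome, as a careful person would: the job done as asked, in the order asked, and still so for the second after the job is handed in, with the robot touching nothing.
It also fails if it takes over 58 s, if anything falls off the work surface, if the arm or the gripper's body presses on something with over 40 N, if the wrist force passes 120 N, or if a joint passes its speed limit or range.

## Working session

There is one attempt and no reset: what is moved stays moved. The work goes in short steps, Python scripts to look and compute and a shell command to move; the robot and the scene stay as the last step left them, time stands still between calls to the robot, and variables do not carry over. Pictures are saved under pics/ and viewed, at most 10 in all, crops included, and the job is handed in when it is done.

```bash
mkdir -p pics; ls; python3 - <<'E'
from station import get_state, cams, arm, nets
import cv2, numpy as np
for c in ("top","side"):
    f=cams.grab_frame(c); cv2.imwrite(f"pics/{c}0.png",f["img"][:,:,::-1])
    print(c,f["mtx"].tolist(),np.round(f["R"],3).tolist(),np.round(f["t"],3).tolist())
    for l in ["pan","handle","lid","knob","slicer","mouth","home","board","courgette","grater","mixing_bowl","ramekin"]:
        print(l,[(np.round(d["centre"],3).tolist(),round(d["confidence"],2)) for d in nets.pinpoint(c,l)][:3])
s=get_state();print(s["t"],s["eef_pos"],s["ee_rot"],s["force"],s["width"])
E
```

```text
pics
top [[516.9249836350085, 0.0, 311.53957862865917], [0.0, 516.9249836350085, 238.62342906637116], [0.0, 0.0, 1.0]] [[-0.015, -1.0, -0.013], [-0.998, 0.016, -0.065], [0.065, 0.012, -0.998]] [0.014, 0.539, 1.057]
pan [([0.364, -0.123, -0.0], 0.63)]
handle [([0.323, -0.035, 0.045], 0.7), ([0.452, 0.08, 0.042], 0.61)]
lid [([0.553, 0.079, 0.055], 0.79)]
knob [([0.55, 0.076, 0.076], 0.83)]
slicer [([0.72, 0.064, 0.003], 0.71)]
mouth []
home []
board [([0.439, -0.355, -0.002], 0.79), ([0.647, 0.365, 0.0], 0.57)]
courgette [([0.344, -0.363, 0.018], 0.67)]
grater [([0.643, 0.364, 0.0], 0.79)]
mixing_bowl [([0.454, 0.345, -0.005], 0.95), ([0.72, 0.062, 0.002], 0.44)]
ramekin [([0.664, -0.362, 0.001], 0.65), ([0.719, 0.067, 0.003], 0.33)]
side [[584.0124011158988, 0.0, 319.47797288383265], [0.0, 584.0124011158988, 237.2759938571941], [0.0, 0.0, 1.0]] [[-0.853, -0.521, 0.014], [-0.397, 0.631, -0.666], [0.338, -0.574, -0.746]] [0.469, 0.268, 1.027]
pan [([0.556, 0.075, -0.001], 0.97), ([0.362, -0.124, -0.002], 0.8), ([0.644, 0.361, 0.001], 0.75)]
handle [([0.454, 0.078, 0.044], 0.93), ([0.317, -0.037, 0.044], 0.74)]
lid [([0.552, 0.08, 0.056], 0.92)]
knob [([0.663, -0.36, 0.003], 0.71), ([0.552, 0.075, 0.077], 0.58), ([0.452, 0.348, 0.005], 0.52)]
slicer [([0.722, 0.067, 0.002], 0.89), ([0.553, 0.077, 0.078], 0.68)]
mouth []
home []
board [([0.434, -0.355, 0.001], 0.83), ([0.553, 0.077, 0.079], 0.3)]
courgette [([0.342, -0.36, 0.019], 0.79)]
grater [([0.644, 0.358, 0.0], 0.9)]
mixing_bowl [([0.456, 0.349, 0.004], 0.76)]
ramekin [([0.661, -0.364, 0.001], 0.75)]
1.3 [ 0.19027377 -0.64759574  0.226556  ] [ 3.14159099e+00  1.16548736e-05 -2.85580874e+00] [-0.165597    0.32773686 -0.65425137] 0.08759480694083334
```

View pics/top0.png

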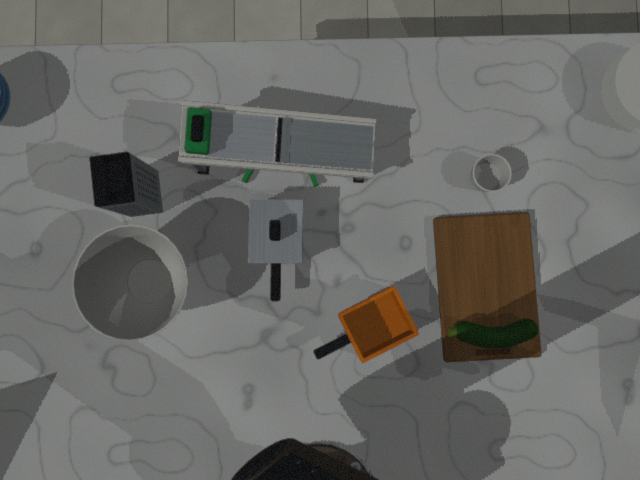

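View pics/side0.png

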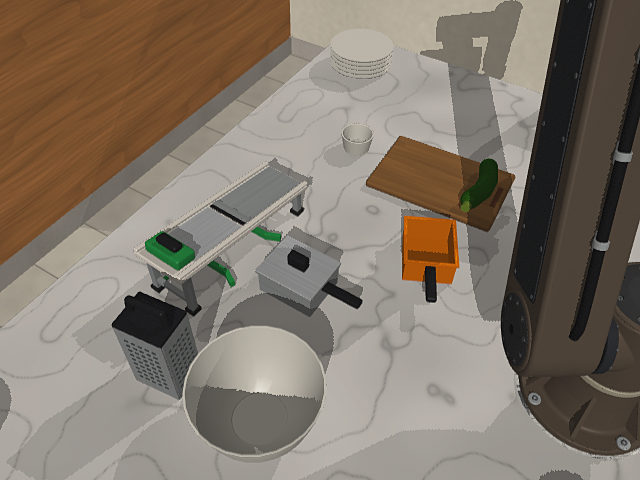

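The top view shows the lidded steel pan at about (275,232), its knob at (275,230) and handle at (275,282). The look-alike is the orange pan at (378,323). The slicer is at (278,140), the board at (487,285) with the courgette at its near end, and the ramekin at (491,172). I choose the steel pan with the lid and will check it in a close crop.

```bash
cat > h.py <<'E'
import numpy as np, cv2
from station import get_state, cams, arm, nets
def ray(f,uv,z):
    d=f["R"].T@np.linalg.solve(f["mtx"],[uv[0],uv[1],1.]); c=-f["R"].T@f["t"]
    return c+d*(z-c[2])/d[2]
def proj(f,X):
    p=f["mtx"]@(f["R"]@np.asarray(X,float)+f["t"]); return p[:2]/p[2]
E
python3 - <<'E'
from h import *
f=cams.grab_frame("top"); im=f["img"][:,:,::-1]
cv2.imwrite("pics/crop1.png",cv2.resize(im[95:310,170:390],None,fx=2.7,fy=2.7,interpolation=cv2.INTER_CUBIC))
def slicer(z0,y): return z0
for n,uv,z in [("lid",(249,200),.064),("lid",(302,200),.064),("lid",(302,263),.064),("lid",(248,263),.064),("deckNL",(180,163),.131),("deckNR",(373,177),.078),("deckFR",(376,121),.078),("deckFL",(183,104),.131),("railL",(244,182),.015),("railR",(317,186),.015),("legL",(203,171),0),("legR",(359,180),0),("handle",(275,300),.052),("handle",(276,264),.052)]:
    print(n,np.round(ray(f,uv,z),4))
E
```

```text
lid [0.6156 0.1291 0.064 ]
lid [0.6138 0.023  0.064 ]
lid [0.4879 0.0247 0.064 ]
lid [0.4896 0.132  0.064 ]
deckNL [0.6784 0.2498 0.131 ]
deckNR [ 0.6551 -0.1183  0.078 ]
deckFR [ 0.7675 -0.1269  0.078 ]
deckFL [0.7917 0.2443 0.131 ]
railL [0.6609 0.1459 0.015 ]
railR [ 0.6497 -0.0075  0.015 ]
legL [0.6889 0.2356 0.    ]
legR [ 0.6636 -0.097   0.    ]
handle [0.4151 0.0801 0.052 ]
handle [0.487  0.0774 0.052 ]
```

View pics/crop1.png

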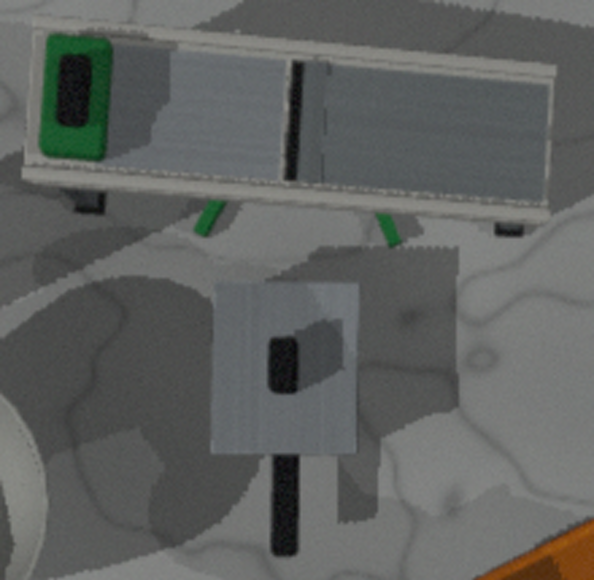

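The crop shows the grey lid with its black knob at crop (283,365). The handle bar points to the robot at crop (285,505), and the green rail tips are at (208,220) and (390,230). This is the steel pan, so I'm moving to hover above the knob.

```bash
python3 -m creep '{"translation": [[22,45,0],[23,45,0],[22,45,0],[23,45,0],[22,45,0],[23,45,0],[22,45,0],[23,45,0]], "spin": [-0.02,-0.02,-0.02,-0.02,-0.02,-0.02,-0.02,-0.02], "gripper": [1,1,1,1,1,1,1,1]}' 20
python3 -m creep '{"translation": [[22,45,0],[23,45,0],[22,45,0],[23,45,0],[22,45,0],[23,45,0],[22,45,0],[23,45,0]], "spin": [-0.02,-0.02,-0.02,-0.02,-0.02,-0.02,-0.02,-0.01], "gripper": [1,1,1,1,1,1,1,1]}'
python3 -c "
from h import *
s=get_state();print(s['t'],s['eef_pos'],s['ee_rot'],s['q'])
f=cams.grab_frame('top');print(nets.pinpoint('top','board'))
for uv in [(434,217),(529,212),(540,355),(443,361)]: print(ray(f,uv,.018))"
```

```text
t: 2.15
eef_pos: [0.3696, -0.2881, 0.227]
ee_rot: [-3.141, 0.001, -3.017]
force: [1.8, 0.6, 0.8]
width: 0.0879
gripper_force: 0.0
t: 2.95
eef_pos: [0.5486, 0.0701, 0.227]
ee_rot: [3.141, 0.001, 3.117]
force: [0.9, -1.3, 0.1]
width: 0.0878
gripper_force: 0.0
2.95 [0.5485838  0.07011699 0.22701065] [3.14123773e+00 8.93374163e-04 3.11717388e+00] [ 4.81378277e-01  1.57769151e-01 -2.59545357e-01  1.33908902e-04
 -1.15252835e+00 -2.07664755e+00]
[{'centre': [0.4381, -0.3534, -0.0022], 'confidence': 0.56}]
[ 0.58000984 -0.24949248  0.018     ]
[ 0.58714708 -0.44621814  0.018     ]
[ 0.29408671 -0.45602916  0.018     ]
[ 0.28460348 -0.25873604  0.018     ]
```

```bash
python3 -m creep '{"translation": [[3,5,-30],[0,0,-40],[0,0,-30],[0,0,-25],[0,0,-20],[0,0,-10],[0,0,0],[0,0,0]], "spin": [0,0,0,0,0,0,0,0], "gripper": [1,1,1,1,1,1,1,1]}'
python3 - <<'E'
from h import *
f=cams.grab_frame('side'); u,v=proj(f,[.553,.077,.08]).astype(int); im=f["img"][v-75:v+75,u-100:u+100,::-1]
cv2.imwrite("pics/grasp.png",cv2.resize(im,None,fx=3,fy=3))
E
```

```text
t: 3.85
eef_pos: [0.5516, 0.073, 0.0724]
ee_rot: [3.141, 0.001, 3.118]
force: [0.7, 0.4, 0.2]
width: 0.0875
gripper_force: 0.0
```

View pics/grasp.png

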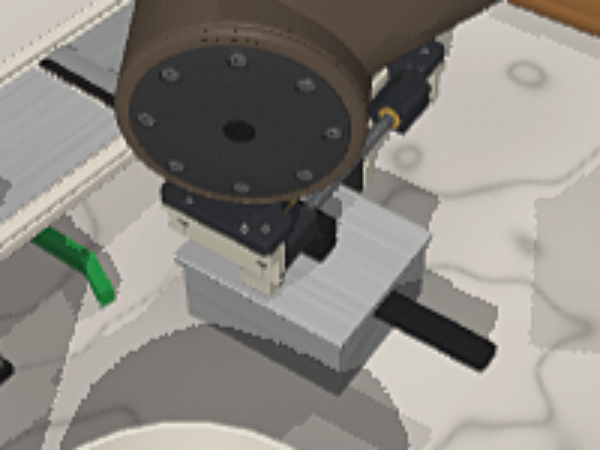

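The fingers straddle the knob at crop (320,240), with the tips just above the lid. Closing now.

```bash
python3 -m creep '{"translation": [[0,3,-2],[0,0,0],[0,0,0],[0,0,0],[0,0,0],[0,0,0],[0,0,0],[0,0,0]], "spin": [0,0,0,0,0,0,0,0], "gripper": [1,0.4,0,0,0,0,0,0]}' 25
```

```text
t: 4.7
eef_pos: [0.551, 0.0759, 0.0696]
ee_rot: [-3.142, 0.0, 3.117]
force: [-0.0, 1.2, -0.4]
width: 0.0369
gripper_force: 0.0
```

```bash
python3 -m creep '{"translation": [[0,0,0],[0,0,0],[0,0,0],[0,0,0],[0,0,0],[0,0,0]], "spin": [0,0,0,0,0,0], "gripper": [0,0,0,0,0,0]}' 25
```

```text
t: 5.3
eef_pos: [0.5511, 0.076, 0.0696]
ee_rot: [3.142, 0.0, 3.117]
force: [0.2, -0.3, 0.0]
width: 0.0196
gripper_force: 25.0
```

```bash
python3 -m creep '{"translation": [[0,0,5],[0,0,10],[0,0,15],[0,0,20],[0,0,25],[0,0,15],[0,0,0]], "spin": [0,0,0,0,0,0,0], "gripper": [0,0,0,0,0,0,0]}'
python3 -m creep '{"translation": [[-2,-15,0],[-4,-30,0],[-5,-40,0],[-5,-45,0],[-5,-45,0],[-5,-45,0],[-5,-45,0],[-5,-45,0]], "spin": [0,0.01,0.01,0.01,0.01,0.01,0.01,0], "gripper": [0,0,0,0,0,0,0,0]}'
python3 -m creep '{"translation": [[-5,-45,0],[-3,-35,0],[-2,-23,0],[0,-13,0],[0,0,0],[0,0,0]], "spin": [0,0,0,0,0,0], "gripper": [0,0,0,0,0,0]}'
python3 - <<'E'
from h import *
f=cams.grab_frame('side'); cv2.imwrite("pics/carry.png",f["img"][:,:,::-1])
for l in ("pan","handle","lid","board"): print(l,[(d["centre"],d["confidence"]) for d in nets.pinpoint("side",l)][:3])
E
```

```text
t: 6.0
eef_pos: [0.5525, 0.0764, 0.1628]
ee_rot: [3.14, 0.005, 3.118]
force: [0.6, -0.2, -1.5]
width: 0.0198
gripper_force: 25.0
t: 6.8
eef_pos: [0.5134, -0.2362, 0.1586]
ee_rot: [3.141, -0.002, -3.106]
force: [1.3, 0.2, -2.1]
width: 0.0199
gripper_force: 25.0
t: 7.4
eef_pos: [0.5044, -0.3498, 0.1588]
ee_rot: [3.141, -0.001, -3.106]
force: [-0.2, 1.2, -1.2]
width: 0.0198
gripper_force: 25.0
pan [([0.3645, -0.1241, -0.0036], 0.82), ([0.5559, 0.0775, 0.0003], 0.56)]
handle [([0.4532, 0.0785, 0.0433], 0.98), ([0.3156, -0.0317, 0.0454], 0.71)]
lid [([0.5052, -0.3479, 0.1489], 0.58)]
board [([0.436, -0.355, 0.0011], 0.97), ([0.3411, -0.3587, 0.021], 0.49)]
```

View pics/carry.png

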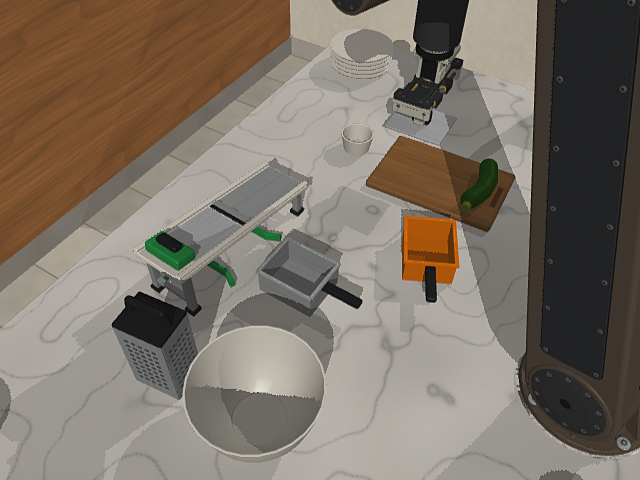

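The lid is held level above the board at (420,122), and the pan at (300,272) is open and hasn't moved. Lowering, slowly at the end.

```bash
python3 -m creep '{"translation": [[0,0,-15],[0,0,-30],[0,0,-30],[0,0,-20],[0,0,-12],[0,0,-6],[0,0,-2],[0,0,0]], "spin": [0,0,0,0,0,0,0,0], "gripper": [0,0,0,0,0,0,0,0]}'
python3 -m creep '{"translation": [[0,0,-2],[0,0,-2],[0,0,-1],[0,0,-1],[0,0,0]], "spin": [0,0,0,0,0], "gripper": [0,0,0,0,0]}'
```

```text
t: 8.45
eef_pos: [0.5056, -0.3502, 0.0453]
ee_rot: [-3.141, 0.001, -3.105]
force: [0.0, -0.6, -0.4]
width: 0.0198
gripper_force: 25.0
t: 8.95
eef_pos: [0.5049, -0.3501, 0.0385]
ee_rot: [3.142, -0.0, -3.106]
force: [0.1, -0.4, -1.6]
width: 0.0198
gripper_force: 25.0
```

```bash
for i in 1 2; do python3 -m creep '{"translation": [[0,0,-1],[0,0,-0.5],[0,0,0],[0,0,0]], "spin": [0,0,0,0], "gripper": [0,0,0,0]}' | grep -E "eef|force"; done
```

```text
eef_pos: [0.505, -0.3501, 0.037]
force: [0.5, 0.8, -1.1]
gripper_force: 25.0
eef_pos: [0.505, -0.3501, 0.0356]
force: [-0.0, 0.4, -0.6]
gripper_force: 25.0
```

```bash
for i in 1 2; do python3 -m creep '{"translation": [[0,0,-0.5],[0,0,0],[0,0,0]], "spin": [0,0,0], "gripper": [0,0,0]}' | grep -E "eef|force"; done
```

```text
eef_pos: [0.505, -0.3501, 0.0355]
force: [-1.7, 2.7, 5.3]
gripper_force: 25.0
eef_pos: [0.505, -0.3501, 0.0355]
force: [-2.4, 3.7, 9.6]
gripper_force: 25.0
```

Contact made, so I'm easing the load, releasing and rising.

```bash
python3 -m creep '{"translation": [[0,0,0.8],[0,0,0],[0,0,0],[0,0,0],[0,0,0],[0,0,0],[0,0,0],[0,0,0]], "spin": [0,0,0,0,0,0,0,0], "gripper": [0,0,0.3,0.5,0.7,0.8,0.8,0.8]}'
python3 -m creep '{"translation": [[0,0,0],[0,0,5],[0,0,15],[0,0,30],[0,0,40],[0,0,40],[0,0,10]], "spin": [0,0,0,0,0,0,0], "gripper": [0.8,0.8,0.8,0.8,0.8,0.8,0.8]}'
```

```text
t: 11.15
eef_pos: [0.505, -0.3501, 0.0353]
ee_rot: [3.142, -0.0, -3.106]
force: [0.2, 1.0, 0.7]
width: 0.0604
gripper_force: 0.0
t: 11.85
eef_pos: [0.5072, -0.3513, 0.1811]
ee_rot: [-3.138, 0.007, -3.105]
force: [0.7, -0.8, 0.5]
width: 0.0703
gripper_force: 0.0
```

```bash
python3 -m creep '{"translation": [[-3,15,0],[-5,30,0],[-6,40,0],[-6,45,0],[-6,45,0],[-6,45,0],[-6,45,0],[-6,45,0]], "spin": [0,-0.01,-0.01,-0.01,-0.01,-0.01,-0.01,0], "gripper": [0.8,0.8,0.8,0.8,0.8,0.8,0.8,0.8]}' >/dev/null
python3 -m creep '{"translation": [[-6,45,0],[-4,35,0],[-2,23,0],[-1,15,0],[0,0,0],[0,0,0]], "spin": [0,0,0,0,0,0], "gripper": [0.6,0.6,0.6,0.6,0.6,0.6]}'
python3 - <<'E'
from h import *
f=cams.grab_frame('top'); cv2.imwrite("pics/top2.png",f["img"][:,:,::-1])
for c in ("top","side"):
  cams.grab_frame(c)
  for l in ("pan","handle","lid","knob","slicer"): print(c,l,[(d["centre"],d["confidence"]) for d in nets.pinpoint(c,l)][:3])
E
```

```text
t: 13.25
eef_pos: [0.447, 0.0778, 0.1746]
ee_rot: [-3.141, -0.001, 3.118]
force: [0.5, -0.3, 0.8]
width: 0.0527
gripper_force: 0.0
top pan [([0.5533, 0.0774, 0.0013], 0.89), ([0.3653, -0.1253, 0.0023], 0.65)]
top handle [([0.3253, -0.0364, 0.046], 0.95)]
top lid [([0.5041, -0.3507, 0.048], 0.17)]
top knob [([0.5044, -0.3518, 0.0437], 0.81)]
top slicer [([0.7213, 0.0667, 0.0006], 0.7)]
side pan [([0.3627, -0.1244, -0.0047], 0.72), ([0.5531, 0.0762, 0.0012], 0.59)]
side handle [([0.3196, -0.0358, 0.0465], 0.74), ([0.4516, 0.0765, 0.0477], 0.71)]
side lid [([0.5538, 0.0748, 0.003], 0.33)]
side knob [([0.7207, 0.0659, -0.0006], 0.31)]
side slicer [([0.7252, 0.0676, -0.0003], 0.73)]
```

View pics/top2.png

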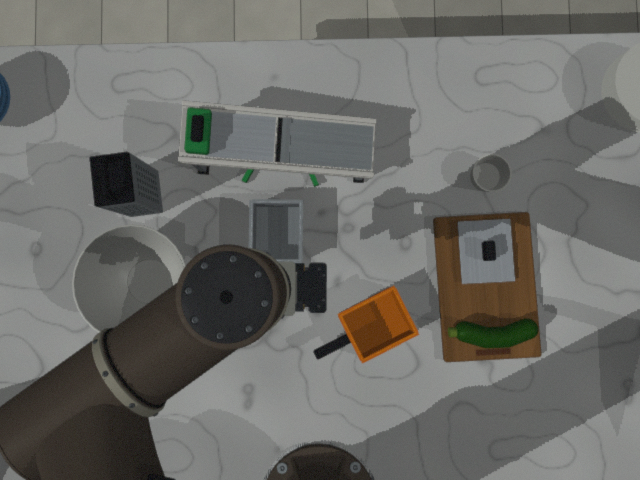

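The lid lies flat on the board's free half at (487,250), clear of the courgette. The open pan is at (275,230). Before descending I'll check the wrist and forearm clearance to the bowl in the side view.

```bash
python3 - <<'E'
from h import *
f=cams.grab_frame('side'); cv2.imwrite("pics/side2.png",f["img"][:,:,::-1])
E
```

```text
(no output)
```

View pics/side2.png

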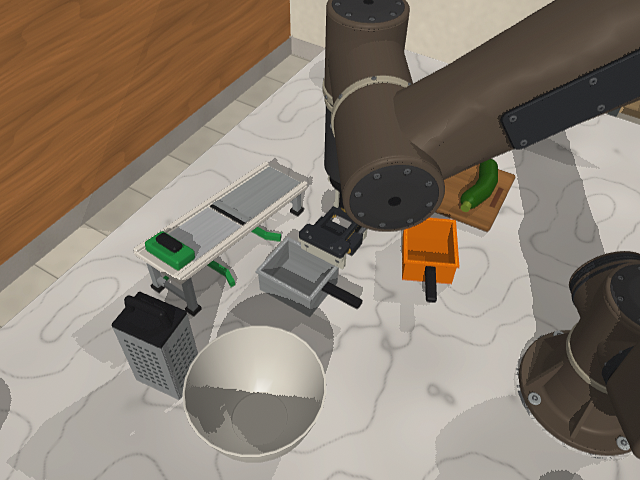

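```bash
python3 - <<'E'
from h import *
a=cams.grab_frame('top');b=cams.grab_frame('side')
P=lambda f:f["mtx"]@np.c_[f["R"],f["t"]]
for s in [(395,200),(368,5)]:
    X=cv2.triangulatePoints(P(a),P(b),np.array([[226.],[297.]]),np.array([[float(s[0])],[float(s[1])]]));X=(X[:3]/X[3]).ravel()
    print(X,proj(a,X),proj(b,X))
print(get_state()["q"])
E
```

```text
[0.39864968 0.11019731 0.35900562] [235.45934278 323.72914978] [373.1214772 195.5438385]
[0.44702855 0.07750536 0.61386526] [226.28551175 297.58614996] [367.59754368   4.95309781]
[ 6.07653179e-01  3.28413198e-02 -5.28146571e-01  8.92187724e-07
 -1.00970501e+00 -2.20265091e+00]
```

```bash
python3 -m creep '{"translation": [[0,0,-20],[0,0,-35],[0,0,-35],[0,0,-25],[0,0,-15],[0,0,-5],[0,0,0]], "spin": [0,0,0,0,0,0,0], "gripper": [0.6,0.6,0.6,0.6,0.6,0.6,0.6]}'
python3 -m creep '{"translation": [[0,0,-6],[0,0,-4],[0,0,-3],[0,0,0],[0,0,0]], "spin": [0,0,0,0,0], "gripper": [0.6,0.6,0.6,0.6,0.6]}'
python3 - <<'E'
from h import *
f=cams.grab_frame('side'); u,v=proj(f,[.453,.077,.05]).astype(int); im=f["img"][v-75:v+75,u-100:u+100,::-1]
cv2.imwrite("pics/grasp2.png",cv2.resize(im,None,fx=3,fy=3))
E
```

```text
t: 14.75
eef_pos: [0.4478, 0.0778, 0.04]
ee_rot: [-3.141, -0.001, 3.118]
force: [0.6, -0.7, 0.5]
width: 0.0527
gripper_force: 0.0
t: 15.25
eef_pos: [0.4481, 0.078, 0.0275]
ee_rot: [3.142, 0.0, 3.117]
force: [-0.5, -0.1, -1.0]
width: 0.0526
gripper_force: 0.0
```

View pics/grasp2.png

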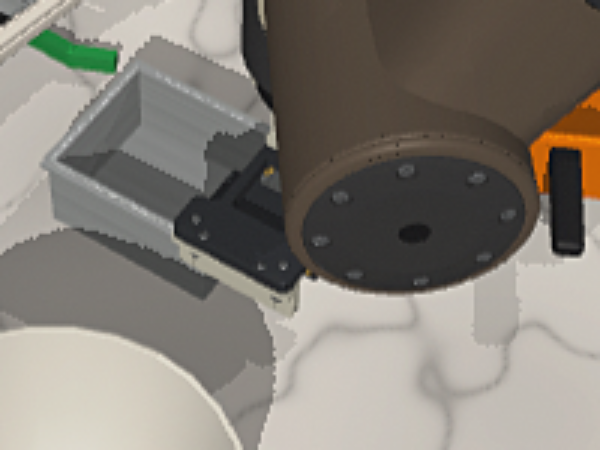

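The open fingers are either side of the handle, with the gripper body clear of the pan rim at crop (190,215) and of the bowl. Closing on the handle.

```bash
python3 -m creep '{"translation": [[0,0,-1],[0,0,0],[0,0,0],[0,0,0],[0,0,0],[0,0,0],[0,0,0],[0,0,0]], "spin": [0,0,0,0,0,0,0,0], "gripper": [0.4,0.2,0,0,0,0,0,0]}' 35
python3 -m creep '{"translation": [[0,0,0],[0,0,0],[2,1,0],[3,1,0],[4,1,0],[5,1,0],[5,0,0],[5,0,0]], "spin": [0,0,-0.01,-0.01,-0.01,-0.01,0,0], "gripper": [0,0,0,0,0,0,0,0]}'
python3 - <<'E'
from h import *
for c in ("top","side"):
  cams.grab_frame(c)
  for l in ("pan","handle","mouth","slicer"): print(c,l,[(d["centre"],d["confidence"]) for d in nets.pinpoint(c,l)][:3])
E
```

```text
t: 16.1
eef_pos: [0.4481, 0.0781, 0.0264]
ee_rot: [3.141, 0.0, 3.118]
force: [0.3, 1.8, -1.0]
width: 0.0196
gripper_force: 35.0
t: 16.9
eef_pos: [0.469, 0.0802, 0.0263]
ee_rot: [-3.139, -0.005, 3.076]
force: [-13.4, -0.4, 16.4]
width: 0.0199
gripper_force: 34.9
top pan [([0.3644, -0.1195, -0.0009], 0.73), ([0.5735, 0.0748, -0.0016], 0.57)]
top handle [([0.3168, -0.0332, 0.0459], 0.67)]
top mouth [([0.5746, 0.0749, 0.0022], 0.7)]
top slicer [([0.7165, 0.063, 0.0014], 0.9)]
side pan [([0.361, -0.1232, -0.0019], 0.95), ([0.5779, 0.073, 0.0027], 0.92)]
side handle [([0.3194, -0.0344, 0.0456], 0.65)]
side mouth []
side slicer [([0.7206, 0.066, -0.0034], 0.86)]
```

```bash
python3 -m creep '{"translation": [[5,-0.3,0],[8,-0.5,0],[8,-0.6,0],[8,-0.5,0],[8,-0.6,0],[8,-0.5,0],[5,-0.4,0],[0,0,0]], "spin": [0,0,0,0,0,0,0,0], "gripper": [0,0,0,0,0,0,0,0]}'
python3 - <<'E'
from h import *
f=cams.grab_frame('top'); im=f["img"][95:310,170:390,::-1]
cv2.imwrite("pics/slide.png",cv2.resize(im,None,fx=2.7,fy=2.7,interpolation=cv2.INTER_CUBIC))
print(get_state()["force"])
E
```

```text
t: 18.2
eef_pos: [0.5205, 0.0774, 0.0264]
ee_rot: [-3.14, -0.003, 3.076]
force: [-5.9, -1.8, 9.2]
width: 0.0196
gripper_force: 34.9
[-4.67582019 -2.05798523  8.47562837]
```

View pics/slide.png

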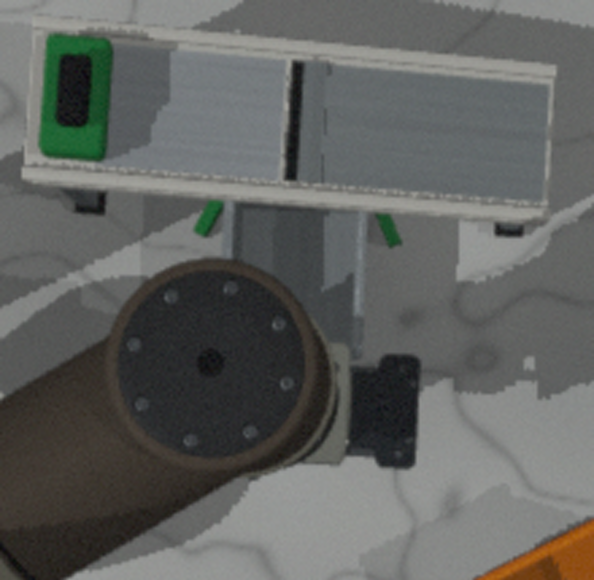

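The pan is entering the bay, its edges at crop x of about 228 and 362, centred between the rail tips at 208 and 390. Continuing.

```bash
python3 -m creep '{"translation": [[5,-0.3,0],[8,-0.6,0],[8,-0.5,0],[8,-0.6,0],[8,-0.5,0],[8,-0.6,0],[8,-0.5,0],[5,-0.3,0]], "spin": [0,0,0,0,0,0,0,0], "gripper": [0,0,0,0,0,0,0,0]}' | grep -E "eef|rot|^force"
for i in 1 2; do python3 -m creep '{"translation": [[3,-0.2,0],[3,-0.2,0],[2,-0.1,0],[0,0,0]], "spin": [0,0,0,0], "gripper": [0,0,0,0]}'| grep -E "eef|rot|^force"; done
```

```text
eef_pos: [0.578, 0.0736, 0.0264]
ee_rot: [-3.14, -0.004, 3.076]
force: [-12.4, 1.6, 13.5]
eef_pos: [0.5859, 0.0731, 0.0264]
ee_rot: [-3.14, -0.004, 3.076]
force: [-8.5, -0.7, 9.5]
eef_pos: [0.5939, 0.0726, 0.0264]
ee_rot: [-3.14, -0.004, 3.076]
force: [-9.0, -0.8, 10.5]
```

```bash
for i in 1 2 3 4; do python3 -m creep '{"translation": [[1.5,-0.1,0],[1.5,-0.1,0],[0,0,0]], "spin": [0,0,0], "gripper": [0,0,0]}'| grep -E "eef|^t|rot|^force"; done
```

```text
t: 20.15
eef_pos: [0.5968, 0.0724, 0.0264]
ee_rot: [-3.14, -0.004, 3.076]
force: [-8.5, -0.0, 9.4]
t: 20.45
eef_pos: [0.5998, 0.0722, 0.0264]
ee_rot: [-3.14, -0.004, 3.076]
force: [-9.0, 0.5, 9.8]
t: 20.75
eef_pos: [0.6028, 0.072, 0.0264]
ee_rot: [-3.14, -0.004, 3.076]
force: [-8.7, -0.1, 10.0]
t: 21.05
eef_pos: [0.6053, 0.0719, 0.0264]
ee_rot: [-3.14, -0.005, 3.076]
force: [-10.5, 0.9, 11.7]
```

```bash
for i in 1 2 3; do python3 -m creep '{"translation": [[1,-0.1,0],[1,0,0],[0,0,0]], "spin": [0,0,0], "gripper": [0,0,0]}'| grep -E "eef|rot|^force"; done
```

```text
eef_pos: [0.6053, 0.0719, 0.0264]
ee_rot: [-3.139, -0.008, 3.076]
force: [-18.5, 5.0, 18.8]
eef_pos: [0.6053, 0.0718, 0.0263]
ee_rot: [-3.139, -0.011, 3.076]
force: [-25.9, 6.1, 25.1]
eef_pos: [0.6055, 0.0718, 0.0263]
ee_rot: [-3.138, -0.014, 3.076]
force: [-32.4, 10.4, 30.3]
```

The pan has stopped hard against the bar, about 2 mm past the predicted position. Unloading, opening and rising.

```bash
python3 -m creep '{"translation": [[-2,0,0],[-2,0.1,0],[-1,0,0],[0,0,0]], "spin": [0,0,0,0], "gripper": [0,0,0,0]}'
python3 -m creep '{"translation": [[0,0,0],[0,0,0],[0,0,0],[0,0,0],[0,0,0],[0,0,0]], "spin": [0,0,0,0,0,0], "gripper": [0.1,0.2,0.4,0.5,0.6,0.6]}'
python3 -m creep '{"translation": [[0,0,0],[0,0,5],[0,0,15],[0,0,35],[0,0,45],[0,0,45],[0,0,20]], "spin": [0,0,0,0,0,0,0], "gripper": [0.6,0.6,0.6,0.6,0.6,0.6,0.6]}'
```

```text
t: 22.35
eef_pos: [0.6055, 0.0718, 0.0263]
ee_rot: [-3.14, -0.006, 3.076]
force: [-12.8, 2.7, 12.8]
width: 0.0198
gripper_force: 35.0
t: 22.95
eef_pos: [0.6091, 0.0725, 0.0262]
ee_rot: [-3.141, -0.0, 3.077]
force: [-0.6, 0.3, 0.5]
width: 0.0461
gripper_force: 0.0
t: 23.65
eef_pos: [0.6108, 0.0729, 0.1968]
ee_rot: [3.14, 0.006, 3.078]
force: [0.3, 0.1, 0.1]
width: 0.0526
gripper_force: 0.0
```

Retreating sideways to clear the view, then checking.

```bash
python3 -m creep '{"translation": [[-10,-15,10],[-15,-30,10],[-20,-40,10],[-20,-45,0],[-20,-45,0],[-20,-45,0],[-15,-30,0],[0,0,0]], "spin": [0,0,0,0,0,0,0,0], "gripper": [0.6,0.6,0.6,0.6,0.6,0.6,0.6,0.6]}'
python3 - <<'E'
from h import *
f=cams.grab_frame('top'); im=f["img"][70:390,40:600,::-1]
cv2.imwrite("pics/end.png",cv2.resize(im,None,fx=1.4,fy=1.4)) 
for c in ("top","side"):
  cams.grab_frame(c)
  for l in ("pan","handle","lid","knob","slicer","courgette","grater","mixing_bowl","ramekin"): print(c,l,[(np.round(d["centre"],3).tolist(),round(d["confidence"],2)) for d in nets.pinpoint(c,l)][:2])
E
```

```text
t: 24.45
eef_pos: [0.4859, -0.1804, 0.221]
ee_rot: [-3.142, -0.001, 3.073]
force: [-0.4, -0.6, -0.2]
width: 0.0526
gripper_force: 0.0
top pan [([0.711, 0.065, -0.001], 0.82), ([0.366, -0.122, 0.003], 0.6)]
top handle [([0.61, 0.071, 0.044], 0.61), ([0.664, -0.362, 0.002], 0.42)]
top lid []
top knob []
top slicer [([0.718, 0.065, 0.003], 0.66)]
top courgette [([0.345, -0.364, 0.016], 0.89)]
top grater [([0.643, 0.362, -0.002], 0.94)]
top mixing_bowl [([0.457, 0.345, 0.0], 0.87)]
top ramekin [([0.665, -0.363, -0.0], 0.64)]
side pan []
side handle [([0.317, -0.036, 0.043], 0.91), ([0.609, 0.07, 0.047], 0.7)]
side lid [([0.507, -0.35, 0.029], 0.74)]
side knob [([0.509, -0.35, 0.041], 0.61)]
side slicer []
side courgette []
side grater [([0.646, 0.36, 0.001], 0.62)]
side mixing_bowl [([0.455, 0.351, 0.006], 0.8), ([0.713, 0.064, 0.002], 0.54)]
side ramekin [([0.662, -0.36, 0.0], 0.66)]
```

View pics/end.png

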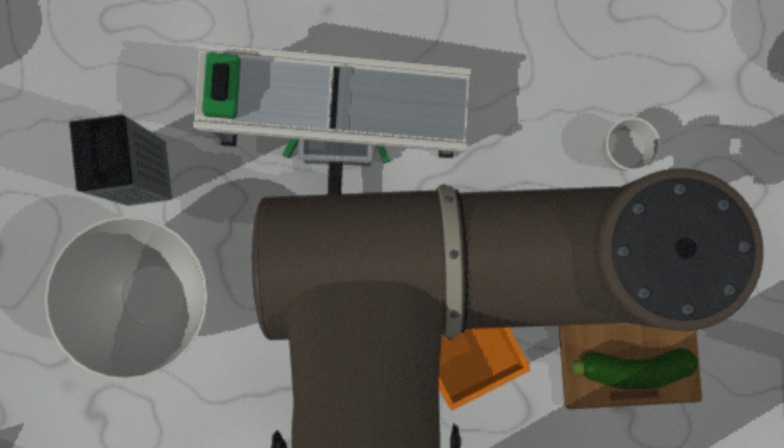

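The pan's near lip shows at crop (337,155), just out from under the deck and parallel to it, with the handle outside at (335,185). The bystanders haven't moved and the robot touches nothing, so I'm handing in.

```bash
python3 -c "
from station import arm
print(arm.job_done())"
```

```text
the job is handed in; nothing more can be done
None
```

I set the lid flat and right way up on the cutting board, slid the open pan between the rails until it stopped against the red bar with its handle towards the robot, left the bystanders where they were, and handed the job in at about 25 s.

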